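# Bring the blue paint round on the jar carousel

## Task

Push on the arms of the paint carousel with a fingertip to turn it until the blue jar stands centred over the white drip tile. Then push the orange brush rest in beside it until it is fully home against its stop. Pick nothing up: every jar stays seated in its dish, and everything else on the table is left alone.

Things in the scene. Friction and masses are not known exactly. Their poses are not given: they have to be found in the camera images.
- carousel: fixed foot of the paint carousel, a dark steel disc 120 mm across and 18 mm high, flat on the table. Origin on the table on the carousel's vertical turning axis. Its yaw only tells how it was set down.
- rotor (a joint): turn of the carousel about its vertical axis, rad, 0 at the start, positive anticlockwise seen from above; turns either way (stops only after nearly two turns) with friction of about 0.14 N m and stays where it is left. Fingers may push any of its arms.
- hub (a point): top of the carousel's steel hub on the turning axis, 80 mm above the table; hub 44 mm across, from 28 mm above the table, black ball on top to 97 mm. Four level aluminium arms run out from it, 90 degrees apart: bars 12 mm thick, 30 mm tall (40 to 70 mm above the table), bare between 22 and 91 mm from the axis.
- dish (a point): centre of one of the four black dishes, one at the end of each arm, 125 mm from the axis; 68 mm across, 24 to 45 mm above the table (this point at 30 mm, its inner floor). A paint jar stands loose in each, so each arm points from the axis to a jar.
- jar_blue: blue paint jar with blue lid, 56 mm across, 60 mm high, about 0.16 kg, loose in one of the carousel's dishes. Origin at the centre of its underside, 30 mm above the table while seated. Which jar is in which dish varies.
- jar_red: red paint jar, otherwise like the blue one.
- jar_yellow: yellow paint jar, otherwise like the blue one.
- jar_white: white paint jar, otherwise like the blue one.
- tile: white ceramic drip tile fixed on the table under the path of the jars, 72 (x) x 86 (y) x 7 mm. Origin on the table under the tile's centre. Its x axis points away from the carousel (within about 25 degrees). A dark steel base strip, 5 mm high, joins it to the post of the brush rest.
- rest_pivot (a point): turning axis of the brush rest, at (65, -80) mm in the tile's frame, 55 mm above the table.
- rest_tip (a point): free end of the brush rest's arm, 110 mm from its turning axis, 55 mm above the table. The arm is a straight orange bar 12 mm thick, 42 to 68 mm above the table, with small notches on top (to 78 mm); its hub is 28 mm across.
- rest (a joint): swing of the orange brush rest about its vertical post, rad, positive anticlockwise from above. At 0 its arm points along the tile's +x (away from the carousel); at 1.57 along the tile's +y, passing beside the tile, at its end stop: fully in. Starts swung out, between 0 and 0.5; light friction (0.06 N m), stays where left.
- tape: roll of yellow masking tape lying flat, 90 mm across, 24 mm high, near the brush rest's post; leave alone. Origin under its centre.
- water_pot: white cup, 60 mm across, 55 mm high, beside the tile; leave alone. Origin under its centre.
- brush_pot: glass pot with upright brushes, 72 mm across, the pot 85 mm high, brushes to about 175 mm; leave alone. Origin under its centre.
- medium: amber bottle, 60 mm across, 150 mm high; leave alone. Origin under its centre.
- palette_knife: wide-bladed palette knife (scraper) with a wooden handle, lying flat, 200 mm long; leave alone.
- brush: flat brush lying on the table, 220 mm long; leave alone.
- black_jar: black jar, 66 mm across, 80 mm high, on the table; leave alone. Origin under its centre.
Mind the look-alikes: they are no part of the job. Leave any green or turquoise look-alike of the jar_white alone.

How it is judged:
By the outcome, as a careful person would: the job done as asked, in the order asked, and still so for the second after the job is handed in, with the robot touching nothing.
It also fails if it takes over 70 s, if anything falls off the work surface, if the arm or the gripper's body presses on something with over 40 N, if the wrist force passes 120 N, or if a joint passes its speed limit or range.

## Robot

A 6-joint arm with a two-finger parallel gripper is mounted at the origin on the work surface. World frame = base frame: x ahead of the robot, y to its left, z up, the work surface at z = 0. Lengths are in m, angles in rad, forces in N, time in s.
With the tool pointing down it reaches from about 0.3 to 0.75 m from the base axis. Payload 8.5 kg.
Tool frame: the origin (TCP) lies midway between the tips of the shut fingers; the grasp point (between the pads) lies 19 mm behind it; x points along the fingers, y is the direction in which the jaws open and shut, and the axes are right-handed (so a half turn about x gives the same grasp; the last joint's range is limited). The gripper opens to 88 mm and grips with 3 to 60 N. Pads are 18 mm wide; open, the fingers measure 123 mm over their backs; the gripper's body (75 mm by 187 mm) begins 45 mm behind the grasp point.
Start: joints at [-1.539, 0.381, 1.297, -0, 1.464, -0.215], TCP at [0.134, -0.533, 0.239] pointing down, gripper open.
Joint ranges: [-3.11, 3.11], [-0.89, 2.33], [0.22, 2.48], [-1.42, 4.56], [0.17, 2.85], [-2.88, 2.88]. Speed limits (rad/s): [2.39, 2.39, 3.14, 3.14, 3.14, 3.14].

## Interface

Orientations are given as a 3x3 rotation matrix whose columns are the frame's x, y, z axes.
In Python, from cell import arm gives the robot as it stands. The module is installed in compiled form; this text tells all that it offers.
- The arm moves only by the shell command python3 -m crank 'ROWS' [FORCE]. ROWS is a JSON object of lists of equal length, an entry for each row: "gripper": the closure, from -1 (fully open) to 1 (shut); "delta_pos": the shift along the tool's x, y, z in cm, a list of three; "roll": the turn about the tool's x in rad. A call has 1 to 12 rows; each row is the pose to reach, as a shift and turn from the pose measured when the call began, along the tool's axes at that moment; what a row does not reach only later rows make up. A row lasts 1/12 s, in which the tool goes at most 41.7 mm and 7.16 degrees, less where a joint would pass 70% of its speed; a pose out of reach is approached as far as the arm can. A call with a gripper value outside its range is refused whole. The fingers move at their own pace and stop on an object; FORCE is the grip in N (left out, the last holds). Time passes only in rows, so rows that repeat a pose let the fingers close. It gives the time, the measured TCP pose, the force and the opening at its end, in the units of the state.
- arm.state(): the state, without advancing time (a new reading comes with each control period).
- arm.get_image(name): name is "side" or "top" or "wrist"; returns the picture (400x640x3 uint8, blue, green, red); there is no depth.
- arm.camera_params(name): a dict with "fx", "fy", "cx", "cy" (pixels), "rvec" (rotation vector, rad) and "tvec" (3), from world to camera coordinates, as OpenCV has them. Camera axes: x right, y down, z forward; pixel columns grow to the right and rows downward; lengths in m; the calibration is good to about 2 mm. A picture is of the moment at which its call begins: read the wrist's pose just before it. camera_params takes no time and is no camera call; for the wrist camera it gives the pose at the moment of the call.
- arm.hand_in(): hands the job in, once; it reports no verdict.
The state is a dict: "time_s": time; "joint_pos": joint angles; "joint_velocities": joint speeds; "joint_efforts": joint torques, N m; "position": TCP position; "tool_rot": TCP orientation; "contact_force": force on the tool from outside, world axes, zero at the start; "moment": the same for the moment, N m; "gripper_width": opening from 0.0 (shut) to 1.0 (fully open).
Only numpy, scipy, OpenCV 4.12 (cv2) and the standard library are available. Lean on these libraries where they do the work, as an engineer would, in place of code of your own. Each camera call takes 0.05 s, during which the arm holds its last target. There are 200 camera calls.

## Working session

There is one attempt and no reset: what is moved stays moved. The work goes in short steps, Python scripts to look and compute and a shell command to move; the robot and the scene stay as the last step left them, time stands still between calls to the robot, and variables do not carry over. Pictures are saved under pics/ and viewed, about 8 in all and at most 12, crops included, and the job is handed in when it is done.

```bash
mkdir -p pics; cat > h.py <<'E'
import numpy as np, cv2
from cell import arm
def cam(n):
    p=arm.camera_params(n); R=cv2.Rodrigues(np.array(p["rvec"],float))[0]; t=np.array(p["tvec"],float).ravel()
    return p,R,t
def ray(n,u,v,z):
    p,R,t=cam(n); d=R.T@np.array([(u-p["cx"])/p["fx"],(v-p["cy"])/p["fy"],1]); c=-R.T@t
    return c+d*(z-c[2])/d[2]
def proj(n,P):
    p,R,t=cam(n); q=R@np.array(P,float)+t
    return p["fx"]*q[0]/q[2]+p["cx"],p["fy"]*q[1]/q[2]+p["cy"]
def totool(dw):  # world shift -> tool axes, cm
    return np.round(np.array(arm.state()["tool_rot"]).T@np.array(dw)*100,2)
E
python3 - <<'E'
from h import *
for n in("top","side"):
    cv2.imwrite(f"pics/{n}0.png",arm.get_image(n)); p,R,t=cam(n); print(n,-R.T@t,p["fx"])
s=arm.state(); print(s["position"],np.round(s["tool_rot"],3),s["time_s"],s["gripper_width"])
E
```

```text
top [ 0.47441757 -0.02660242  1.05658132] 371.6496393613395
side [0.42536697 0.97016767 0.93269854] 426.26922207584585
[ 0.1343526  -0.53309763  0.23821434] [[-0.     0.244 -0.97 ]
 [ 0.001 -0.97  -0.244]
 [-1.    -0.001 -0.   ]] 0.1 0.9983460880583989
```

View pics/top0.png

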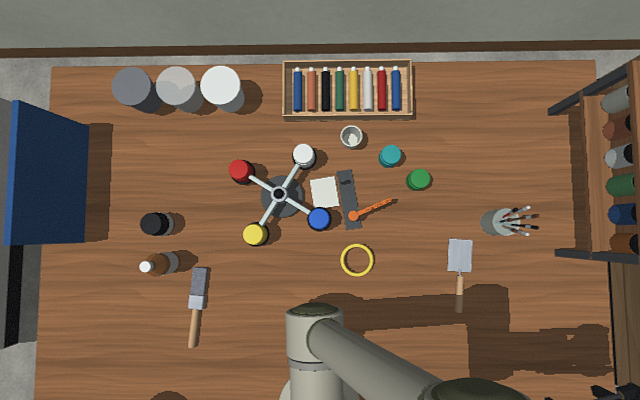

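View pics/side0.png

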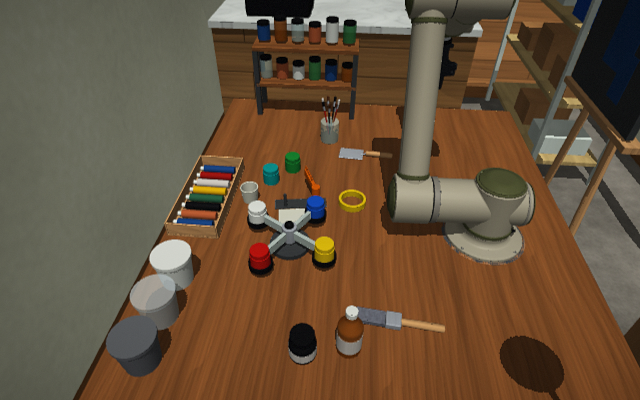

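Top view: hub at (279,194); blue jar (319,218), white (303,155), red (240,170), yellow (255,233). The tile is at (324,192), and the rest runs from its pivot at (354,215) to its tip at (395,201). Look-alikes to avoid: blue paint tubes (298,90) and (396,90), turquoise (390,156), green (419,179) and the white cup (351,137).

```bash
python3 - <<'E'
from h import *
im=cv2.imread("pics/top0.png"); hsv=cv2.cvtColor(im,cv2.COLOR_BGR2HSV)
def blob(lo,hi,box):
    m=cv2.inRange(hsv,lo,hi); k=np.zeros_like(m); x0,y0,x1,y1=box; k[y0:y1,x0:x1]=255; m&=k
    n,l,s,c=cv2.connectedComponentsWithStats(m); i=1+np.argmax(s[1:,4]); 
    mm=(l==i).astype(np.uint8); ct=max(cv2.findContours(mm,0,2)[0],key=cv2.contourArea)
    return s[i],c[i],ct
J={}
for n,lo,hi,b in[("blue",(105,120,60),(125,255,255),(295,200,340,240)),("red",(0,150,80),(5,255,255),(220,150,262,190)),("yellow",(20,120,100),(32,255,255),(235,215,280,250)),("white",(0,0,170),(180,60,255),(290,140,318,172))]:
    s,c,ct=blob(lo,hi,b); (u,v),r=cv2.minEnclosingCircle(ct); J[n]=ray("top",u,v,.085 if 1 else 0)
    print(n,s,c.round(1),(round(u,1),round(v,1),round(r,1)),J[n].round(4))
print("axis by jars",np.mean([J[k][:2] for k in J],0))
ax=np.mean([J[k][:2] for k in J],0)
for k in J: d=J[k][:2]-ax; print(k,np.hypot(*d),np.degrees(np.arctan2(d[1],d[0])))
s,c,ct=blob((0,0,150),(180,60,255),(308,172,342,212)); rr=cv2.minAreaRect(ct); print("tile",s,rr); 
tb=[ray("top",*p,.007) for p in cv2.boxPoints(rr)]; print(np.round(tb,4),ray("top",*rr[0],.007))
s,c,ct=blob((6,170,110),(17,255,255),(335,190,405,230)); rr=cv2.minAreaRect(ct); print("rest",s,rr,[ray("top",*p,.068).round(4) for p in cv2.boxPoints(rr)])
print("hubball",ray("top",279,193.5,.09))
for n,p,z in[("cup",(351,137),.055),("tape",(357,260),.024),("turq",(390,156),.06),("green",(419,179),.06)]: print(n,ray("top",*p,z).round(3))
x=cv2.resize(im[130:280,220:430],None,fx=3.8,fy=3.8,interpolation=2); cv2.imwrite("pics/crop.png",x)
E
```

```text
blue [308 208  22  22 363] [318.6 218.2] (318.5, 218.3, 10.8) [5.135e-01 1.000e-04 8.500e-02]
red [229 160  23  22 351] [239.  169.8] (239.5, 170.5, 11.9) [0.6414 0.2096 0.085 ]
yellow [243 224  22  21 350] [253.1 234. ] (253.4, 234.0, 10.8) [0.4731 0.1708 0.085 ]
white [291 144  22  28 339] [301.7 154.4] (299.5, 158.0, 15.5) [0.6737 0.0501 0.085 ]
axis by jars [0.57543095 0.1076311 ]
blue 0.12404926830621166 -119.9282685443815
red 0.12140187247745692 57.11135332997157
yellow 0.12019496843847544 148.31642395824426
white 0.11387206562547172 -30.367176807344766
tile [310 176  30  32 747] ((324.0540771484375, 192.32432556152344), (29.920616149902344, 25.646244049072266), 80.53767395019531)
[[ 0.6269  0.0292  0.007 ]
 [ 0.6385 -0.0429  0.007 ]
 [ 0.5542 -0.0563  0.007 ]
 [ 0.5426  0.0153  0.007 ]] [ 0.59042807 -0.01371636  0.007     ]
rest [348 198  44  23 238] ((369.10003662109375, 207.20001220703125), (9.391485214233398, 46.510215759277344), 63.43495178222656) [array([ 0.527 , -0.0731,  0.068 ]), array([ 0.582 , -0.1842,  0.068 ]), array([ 0.5595, -0.195 ,  0.068 ]), array([ 0.5046, -0.0841,  0.068 ])]
hubball [0.5788332  0.10341216 0.09      ]
cup [ 0.737 -0.089  0.055]
tape [ 0.401 -0.104  0.024]
turq [ 0.682 -0.193  0.06 ]
green [ 0.619 -0.27   0.06 ]
```

View pics/crop.png

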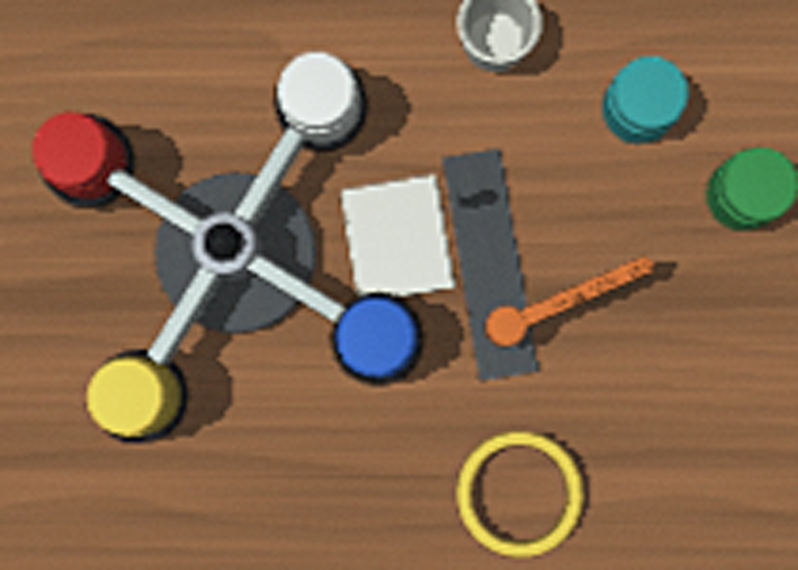

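The crop confirms one blue jar, at the lower right of the hub, and only it gets turned onto the tile (about +37°). I'll push the blue arm from the robot's side with the shut fingers, so the first step is to shut the gripper and travel high.

```bash
python3 -m crank '{"gripper":[1,1,1,1,1,1,1,1,1,1,1,1],"delta_pos":[[0,-1,-1],[0,-3,-3],[0,-5.5,-5.5],[0,-8,-8],[0,-10.5,-10.5],[0,-13,-13],[0,-15.5,-15.5],[0,-18,-18],[0,-20.5,-20.5],[0,-23,-23],[0,-25,-25],[0,-25,-26]],"roll":[0,0,0,0,0,0,0,0,0,0,0,0]}' 20
python3 -c "
from h import *
p=np.array(arm.state()['position']);print(p,totool(np.array([.512,.078,.239])-p))"
```

```text
time_s: 1.1
position: [0.3259, -0.2236, 0.2387]
tool_rot: [[-0.0, 0.247, -0.969], [0.002, -0.969, -0.247], [-1.0, -0.002, -0.0]]
contact_force: [0.3, -1.6, -0.2]
gripper_width: 0.112
[ 0.32594024 -0.22364176  0.2386611 ] [  0.03 -24.63 -25.49]
```

```bash
python3 -m crank '{"gripper":[1,1,1,1,1,1,1,1,1,1,1,1],"delta_pos":[[0,-1,-1],[0,-3,-3],[0,-5.5,-5.5],[0,-8,-8],[0,-10.5,-10.5],[0,-13,-13.5],[0,-15.5,-16],[0,-18,-18.5],[0,-20.5,-21],[0,-23,-23.5],[0,-24.5,-25.3],[0,-24.6,-25.5]],"roll":[0,0,0,0,0,0,0,0,0,0,0,0]}'
python3 - <<'E'
from h import *
p=np.array(arm.state()['position']);print(p,totool(np.array([.512,.078,.05])-p))
cv2.imwrite("pics/w1.png",arm.get_image("wrist"))
for q in([.579,.104,.097],[.5135,.0,.09],[.59,-.0137,.007],[.512,.078,.05]): print(proj("wrist",q))
E
```

```text
time_s: 2.1
position: [0.5139, 0.0802, 0.2386]
tool_rot: [[-0.0, 0.25, -0.968], [0.003, -0.968, -0.25], [-1.0, -0.003, -0.0]]
contact_force: [-1.0, 0.7, -0.3]
gripper_width: 0.003
[0.51394405 0.08017229 0.23855561] [18.85  0.22  0.25]
(np.float64(313.1546150239289), np.float64(95.36450079204201))
(np.float64(408.5735061754731), np.float64(199.06410118942102))
(np.float64(425.4274381239861), np.float64(111.79147170948717))
(np.float64(323.6431302395099), np.float64(169.24180144800994))
```

View pics/w1.png

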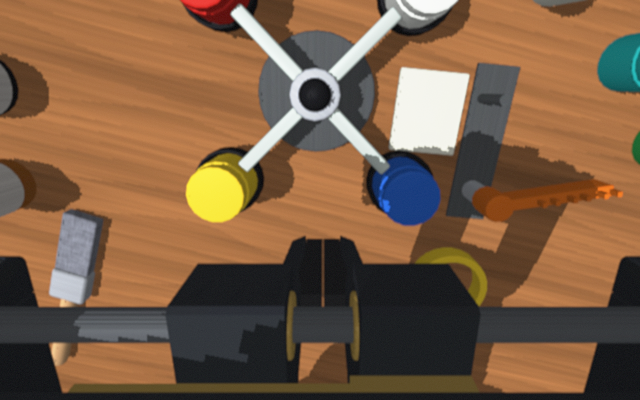

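Wrist view: hub (315,95), blue (406,195), tile (429,111) and rest hub (497,203), all close to their predicted pixels. The fingertip column (323,169) is clear between the yellow and blue arms, so I'll descend.

```bash
python3 -m crank '{"gripper":[1,1,1,1,1,1,1,1,1,1],"delta_pos":[[1,0,0],[3,0.1,0.1],[5.5,0.1,0.2],[8,0.2,0.2],[10.5,0.2,0.2],[13,0.2,0.2],[15.5,0.2,0.2],[17.5,0.2,0.2],[18.7,0.2,0.2],[18.7,0.2,0.2]],"roll":[0,0,0,0,0,0,0,0,0,0]}'
python3 - <<'E'
from h import *
p=np.array(arm.state()['position']);print(p,totool(np.array([.556,.052,.05])-p),totool(np.array([.567,.046,.05])-p))
E
```

```text
time_s: 2.98
position: [0.5102, 0.0755, 0.0493]
tool_rot: [[-0.006, 0.248, -0.969], [0.003, -0.969, -0.248], [-1.0, -0.004, 0.005]]
contact_force: [0.1, 0.0, 0.3]
gripper_width: 0.004
[0.51018009 0.07550799 0.04931013] [-0.1   3.41 -3.85] [-0.11  4.27 -4.77]
```

```bash
python3 -m crank '{"gripper":[1,1,1,1,1,1,1,1,1,1,1,1],"delta_pos":[[0,0.3,-0.3],[0,0.6,-0.7],[0,0.9,-1.0],[0,1.2,-1.4],[0,1.5,-1.7],[0,1.8,-2.0],[0,2.1,-2.3],[0,2.4,-2.6],[0,2.6,-2.9],[0,2.8,-3.2],[0,3,-3.4],[0,3.0,-3.4]],"roll":[0,0,0,0,0,0,0,0,0,0,0,0]}'
cat > look.py <<'E'
from h import *
import sys
W=arm.get_image("wrist"); T=arm.get_image("top"); S=arm.get_image("side")
for n,i in(("w",W),("t",T),("s",S)): cv2.imwrite(f"pics/{sys.argv[1]}_{n}.png",i)
h=cv2.resize(W,(480,300)); a=cv2.resize(T[120:300,200:440],(400,300)); b=cv2.resize(S[140:300,200:400],(400,300))
cv2.imwrite(f"pics/{sys.argv[1]}.png",np.vstack([np.hstack([a,b]),np.hstack([cv2.resize(W,(400,250)),np.zeros((250,400,3),np.uint8)])]))
s=arm.state(); print(s["time_s"],np.round(s["position"],4),s["contact_force"])
E
python3 look.py p1
```

```text
time_s: 3.98
position: [0.5513, 0.0546, 0.0489]
tool_rot: [[-0.005, 0.248, -0.969], [0.002, -0.969, -0.248], [-1.0, -0.004, 0.004]]
contact_force: [0.0, 0.4, 0.1]
gripper_width: 0.004
4.1333 [0.5507 0.0548 0.049 ] [0.27745854 0.38627233 0.20325131]
```

View pics/p1.png

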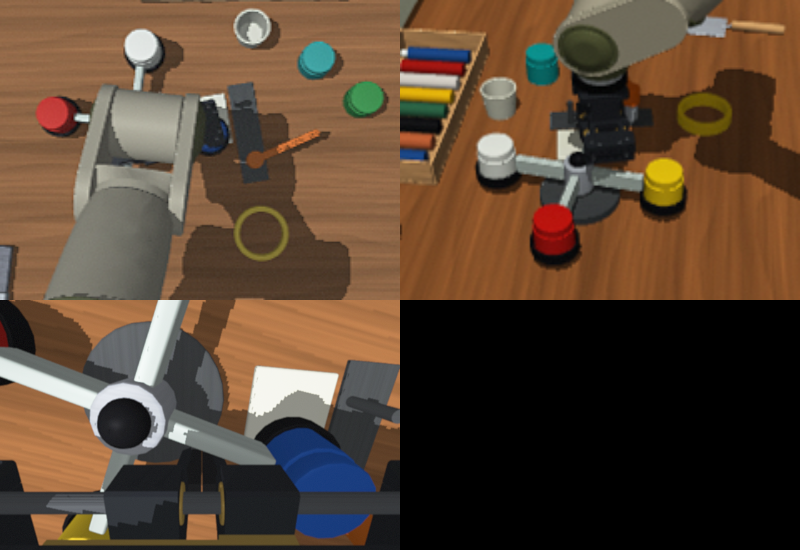

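```bash
cat > ang.py <<'E'
from h import *
import sys
A=np.array([.5785,.1042])
def cen(im,lo,hi,box):
    hsv=cv2.cvtColor(im,cv2.COLOR_BGR2HSV); m=cv2.inRange(hsv,lo,hi); x0,y0,x1,y1=box
    k=np.zeros_like(m); k[y0:y1,x0:x1]=255; n,l,s,c=cv2.connectedComponentsWithStats(m&k)
    if n<2: return None
    i=1+np.argmax(s[1:,4]); return c[i],s[i][4]
C={"red":((0,150,50),(5,255,255)),"yellow":((20,120,60),(32,255,255)),"blue":((105,120,40),(125,255,255))}
B={"top":(215,130,335,250),"side":(235,190,340,285)}
for f in sys.argv[1:]:
    n={"t":"top","s":"side"}[f[-1]] if f[-2]=="_" else f[:-1]
    im=cv2.imread(f"pics/{f}.png")
    for k in C:
        r=cen(im,*C[k],B[n])
        if r is None or r[1]<80: continue
        P=ray(n,*r[0],.085 if n=="top" else .065)[:2]; d=P-A
        print(f,k,r[0].round(1),r[1],P.round(4),"r",np.hypot(*d).round(4),"ang",np.degrees(np.arctan2(d[1],d[0])).round(2))
E
python3 ang.py top0 p1_t side0 p1_s
```

```text
top0 red [239.6 170.2] 377 [0.6422 0.2094] r 0.123 ang 58.82
top0 yellow [254.5 234. ] 409 [0.4732 0.1678] r 0.123 ang 148.88
top0 blue [318.6 218.2] 376 [ 5.138e-01 -2.000e-04] r 0.1229 ang -121.78
p1_t red [232.8 188.4] 391 [0.5937 0.2267] r 0.1234 ang 82.94
side0 red [259.4 255.8] 475 [0.6474 0.211 ] r 0.1271 ang 57.2
side0 yellow [324.  249.3] 463 [0.4752 0.1692] r 0.1221 ang 147.81
side0 blue [315.6 206.6] 349 [ 0.5151 -0.0046] r 0.1259 ang -120.23
p1_s red [276.3 262.2] 490 [0.598  0.2287] r 0.1261 ang 81.1
p1_s yellow [330.8 236.9] 415 [0.4597 0.12  ] r 0.1199 ang 172.45
```

```bash
python3 -m crank '{"gripper":[1,1,1,1,1,1,1],"delta_pos":[[0,0.2,-0.2],[0,0.4,-0.4],[0,0.6,-0.6],[0,0.8,-0.8],[0,1,-1],[0,1.1,-1.15],[0,1.1,-1.15]],"roll":[0,0,0,0,0,0,0]}'
python3 look.py p2; python3 ang.py p2_t p2_s
```

```text
time_s: 4.72
position: [0.5653, 0.0466, 0.0489]
tool_rot: [[-0.005, 0.248, -0.969], [0.002, -0.969, -0.248], [-1.0, -0.003, 0.004]]
contact_force: [0.1, -0.5, 0.4]
gripper_width: 0.003
4.8667 [0.5649 0.0469 0.049 ] [-0.13822296 -0.85389651  0.18713989]
p2_t red [232.6 198. ] 400 [0.5682 0.2268] r 0.1231 ang 94.79
p2_s red [286. 263.] 498 [0.5717 0.229 ] r 0.125 ang 93.11
p2_s yellow [331.4 230.4] 388 [0.4599 0.0937] r 0.1191 ang -174.92
```

Rotated about 36°, close to the target. I'll back off, lift to 0.24 m and check from near.

```bash
python3 -m crank '{"gripper":[1,1,1,1,1,1,1,1,1,1,1,1],"delta_pos":[[0,0,0.5],[0,0,2],[-2,0,3.5],[-4.5,0,4],[-7,0,4],[-10,0,4],[-13,0,4],[-16,0,4],[-18,0,4],[-19,0,4],[-19,0,4],[-19,0,4]],"roll":[0,0,0,0,0,0,0,0,0,0,0,0]}'
python3 look.py p3; python3 ang.py p3_s
python3 - <<'E'
from h import *
W=cv2.imread("pics/p3_w.png")
for n,z,P in(("hub",.09,(.579,.104)),("tile",.007,(.59,-.0137))): print(n,proj("wrist",[*P,z]))
cv2.imwrite("pics/p3_c.png",cv2.resize(W[0:250],None,fx=1.25,fy=1.25))
E
```

```text
time_s: 5.87
position: [0.5267, 0.0365, 0.239]
tool_rot: [[-0.004, 0.248, -0.969], [0.002, -0.969, -0.248], [-1.0, -0.003, 0.004]]
contact_force: [0.4, 0.2, 0.3]
gripper_width: 0.01
6.0167 [0.5266 0.0365 0.2379] [-0.22460908 -0.38658904  0.23063224]
p3_s red [285.9 263. ] 499 [0.572  0.2289] r 0.1249 ang 92.99
p3_s yellow [331.4 230.5] 389 [0.4598 0.0941] r 0.1191 ang -175.11
p3_s blue [291.6 201. ] 337 [ 0.5921 -0.0228] r 0.1278 ang -83.91
hub (np.float64(259.4037212288565), np.float64(97.2198484204346))
tile (np.float64(384.1498704278351), np.float64(112.74253486752903))
```

View pics/p3_c.png

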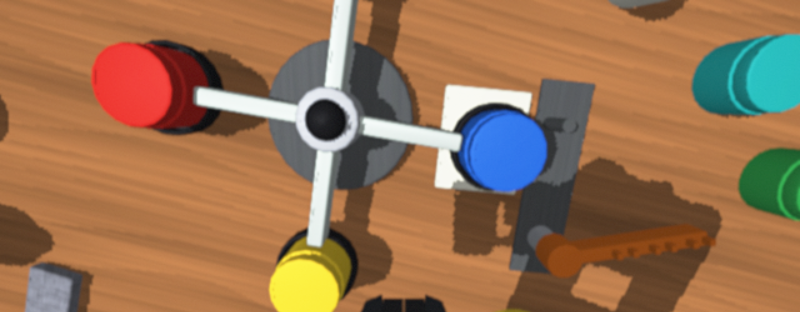

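Wrist crop: the blue jar (504,150) stands over the tile (visible corners (446,86), (532,94), (435,187)), and the hub ring is at (325,119). Next I'll cast rays for the jar, hub and tile from this one image.

```bash
python3 - <<'E'
from h import *
W=cv2.imread("pics/p3_w.png"); hsv=cv2.cvtColor(W,cv2.COLOR_BGR2HSV)
# tile: white mask quad lines
m=cv2.inRange(hsv,(0,0,140),(180,70,255)); m[:, :345]=0; m[:,440:]=0; m[:60]=0; m[160:]=0
c=max(cv2.findContours(m,0,2)[0],key=cv2.contourArea); print("tile poly",cv2.approxPolyDP(c,3,True).reshape(-1,2).tolist())
cor=np.array([(446,86),(532,94),(435,187)])/1.25
t=[ray("wrist",*q,.007)[:2] for q in cor]; print(np.round(t,4),"w",np.linalg.norm(t[1]-t[0]),"h",np.linalg.norm(t[2]-t[0]),"centre",(t[1]+t[2])/2)
# lid : bright-blue top face
b=cv2.inRange(hsv,(100,120,40),(125,255,255)); b[:, :350]=0;b[:,445:]=0
ys,xs=np.nonzero(b); print("blue V pctl",np.percentile(hsv[...,2][b>0],[5,25,50,75,95]))
c=max(cv2.findContours(b,0,2)[0],key=cv2.contourArea)[:,0,:].astype(float)
# unproject silhouette at z=.09; lid far side (away from camera nadir) belongs to the top rim
p,R,tv=cam("wrist"); cam0=(-R.T@tv)[:2]
Q=np.array([ray("wrist",*q,.09)[:2] for q in c+0.0]); 
far=Q[(Q-Q.mean(0))@(Q.mean(0)-cam0)>0]
x,y,_=np.linalg.lstsq(np.c_[2*far,np.ones(len(far))],(far**2).sum(1),rcond=None)[0]
r=np.mean(np.hypot(*(far-[x,y]).T)); print("lid",x,y,"r",r,"cam",-R.T@tv)
A=[ray("wrist",325/1.25,119/1.25,z)[:2] for z in(.08,.09)]; print("hub",A, np.hypot(x-A[0][0],y-A[0][1]))
E
```

```text
tile poly [[424, 74], [357, 68], [353, 103], [345, 103], [345, 117], [351, 120], [348, 149], [378, 151], [359, 122], [367, 119], [369, 109], [361, 105], [374, 88], [397, 81], [422, 90]]
[[ 0.6251  0.0266]
 [ 0.6366 -0.0437]
 [ 0.5425  0.0129]] w 0.07123299136561756 h 0.08375540411498772 centre [ 0.58954142 -0.01541955]
blue V pctl [124. 229. 236. 238. 241.]
lid 0.5895230593471121 -0.01822805570618341 r 0.026176037373956955 cam [0.6010438  0.05512269 0.38274605]
hub [array([0.57998731, 0.10550198]), array([0.58068283, 0.1038379 ])] 0.12409694350613938
```

The jar axis (0.5895,-0.018) lines up with the tile centre (0.5895,-0.015). The error along the path is about 0–1.5 mm, so the carousel is done. Next is the rest: move to above the outer side of its arm.

```bash
python3 -m crank '{"gripper":[1,1,1,1,1,1,1,1,1,1,1,1],"delta_pos":[[0,1,0.2],[0,3,0.7],[0,5.5,1.3],[0,8,2],[0,10.5,2.6],[0,13,3.2],[0,15.5,3.8],[0,18,4.4],[0,20,4.9],[0,21.2,5.2],[0,21.4,5.2],[0,21.4,5.2]],"roll":[0,0,0,0,0,0,0,0,0,0,0,0]}'
python3 - <<'E'
from h import *
W=arm.get_image("wrist"); p=np.array(arm.state()['position']); print(p,totool(np.array([.529,-.184,.05])-p))
m=cv2.inRange(cv2.cvtColor(W,cv2.COLOR_BGR2HSV),(5,170,80),(17,255,255)); n,l,s,c=cv2.connectedComponentsWithStats(m); i=1+np.argmax(s[1:,4])
rr=cv2.minAreaRect(np.argwhere(l==i)[:,::-1].astype(np.float32)); print(s[i],[ray("wrist",*q,.068)[:2].round(4) for q in cv2.boxPoints(rr)])
for q in([.5213,-.0919,.068],[.571,-.19,.068],[.529,-.184,.05]):
    u,v=proj("wrist",q); print(u,v); cv2.circle(W,(int(u),int(v)),4,(255,0,255),2)
cv2.imwrite("pics/r0.png",W)
E
```

```text
time_s: 7.02
position: [0.5292, -0.184, 0.2368]
tool_rot: [[-0.008, 0.247, -0.969], [0.003, -0.969, -0.247], [-1.0, -0.005, 0.007]]
contact_force: [0.4, -0.4, -0.1]
gripper_width: 0.005
[ 0.52919561 -0.1832051   0.23705854] [18.71  0.16 -0.08]
[ 210  127  135   42 2537] [array([ 0.5292, -0.073 ]), array([ 0.5858, -0.1824]), array([ 0.5617, -0.1956]), array([ 0.5029, -0.0837])]
225.5156183670777 155.4745406849796
342.3885977484184 129.4429197896415
324.30302378290105 167.41232389695156
```

View pics/r0.png

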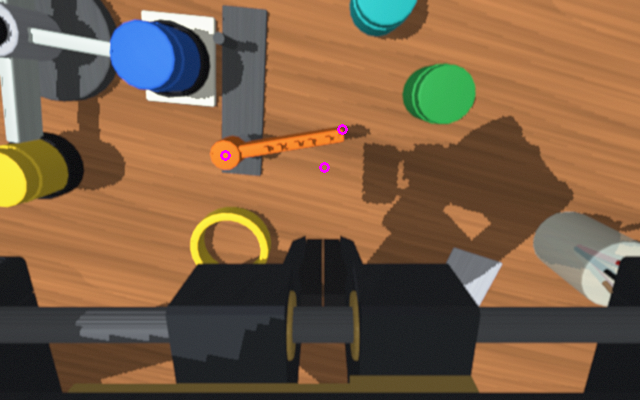

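Markers fall on the rest's pivot (225,155) and tip (342,129). The descent point (324,167) is clear on the outer side, with the tape and brush pot well away.

```bash
python3 -m crank '{"gripper":[1,1,1,1,1,1,1,1,1,1],"delta_pos":[[1,0,0],[3,0.1,0],[5.5,0.1,0],[8,0.1,0],[10.5,0.1,0],[13,0.1,0],[15.5,0.1,0],[17.5,0.1,0],[18.6,0.1,0],[18.6,0.1,0]],"roll":[0,0,0,0,0,0,0,0,0,0]}'
python3 - <<'E'
from h import *
p=np.array(arm.state()['position']); print(p)
for q in([.543,-.176],[.571,-.165],[.597,-.139],[.609,-.110],[.609,-.1024]): print(q,totool(np.array([*q,p[2]])-p))
E
```

```text
time_s: 7.9
position: [0.5271, -0.1817, 0.049]
tool_rot: [[-0.011, 0.25, -0.968], [0.006, -0.968, -0.25], [-1.0, -0.008, 0.01]]
contact_force: [-0.5, 0.6, 0.2]
gripper_width: 0.004
[ 0.52709889 -0.1816983   0.04897256]
[0.543, -0.176] [-0.02 -0.15 -1.68]
[0.571, -0.165] [-0.04 -0.52 -4.67]
[0.597, -0.139] [-0.06 -2.39 -7.83]
[0.609, -0.11] [-0.05 -4.9  -9.72]
[0.609, -0.1024] [-0.05 -5.63 -9.91]
```

```bash
python3 -m crank '{"gripper":[1,1,1,1,1,1,1,1,1,1,1,1],"delta_pos":[[0,-0.1,-0.8],[0,-0.15,-1.6],[0,-0.3,-2.6],[0,-0.4,-3.6],[0,-0.5,-4.6],[0,-1,-5.5],[0,-1.5,-6.4],[0,-2,-7.1],[0,-2.4,-7.8],[0,-3.2,-8.5],[0,-4,-9.1],[0,-4,-9.1]],"roll":[0,0,0,0,0,0,0,0,0,0,0,0]}'
python3 look.py r1
```

```text
time_s: 8.9
position: [0.6058, -0.1183, 0.0484]
tool_rot: [[-0.011, 0.251, -0.968], [0.006, -0.968, -0.251], [-1.0, -0.009, 0.009]]
contact_force: [-1.1, 0.3, -0.1]
gripper_width: 0.007
9.05 [ 0.6052 -0.1201  0.0484] [ 0.22935712 -0.07594012  0.36306429]
```

View pics/r1.png

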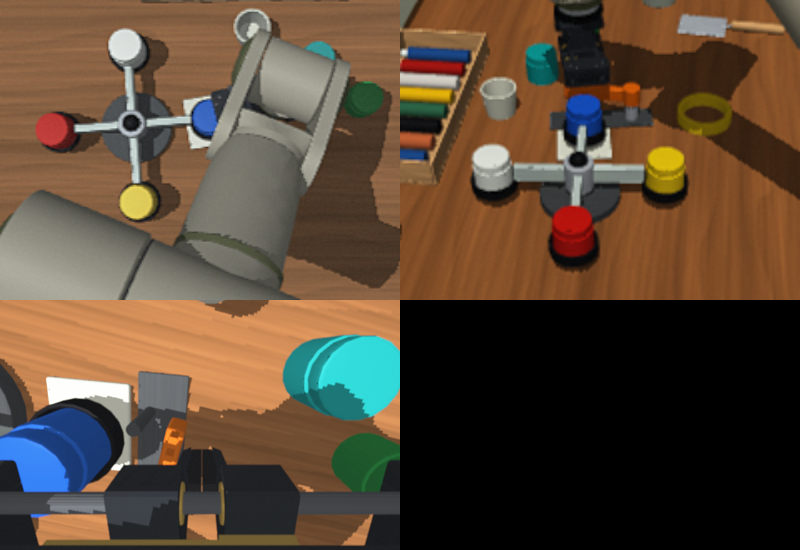

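The rest is nearly in, and its stop peg is visible ahead. I'll advance gently, watching the force.

```bash
python3 -m crank '{"gripper":[1,1,1,1,1,1,1],"delta_pos":[[0,-0.3,0],[0,-0.6,-0.1],[0,-0.9,-0.1],[0,-1.2,-0.2],[0,-1.4,-0.2],[0,-1.6,-0.2],[0,-1.6,-0.2]],"roll":[0,0,0,0,0,0,0]}'
```

```text
time_s: 9.63
position: [0.603, -0.1037, 0.0486]
tool_rot: [[-0.011, 0.25, -0.968], [0.006, -0.968, -0.25], [-1.0, -0.008, 0.01]]
contact_force: [-0.2, -0.2, 0.4]
gripper_width: 0.005
```

```bash
python3 -m crank '{"gripper":[1,1,1],"delta_pos":[[0,-0.2,0],[0,-0.3,0],[0,-0.3,0]],"roll":[0,0,0]}' | grep -E "pos|force"; python3 -m crank '{"gripper":[1,1,1],"delta_pos":[[0,-0.15,0],[0,-0.3,0],[0,-0.3,0]],"roll":[0,0,0]}'| grep -E "pos|force"
```

```text
position: [0.6025, -0.1013, 0.0487]
contact_force: [2.7, -3.5, -1.9]
position: [0.6025, -0.1009, 0.0489]
contact_force: [2.6, -12.9, -3.3]
```

```bash
python3 -c "
from h import *
W=arm.get_image('wrist'); cv2.imwrite('pics/r2.png',W)"
```

```text
(no output)
```

View pics/r2.png

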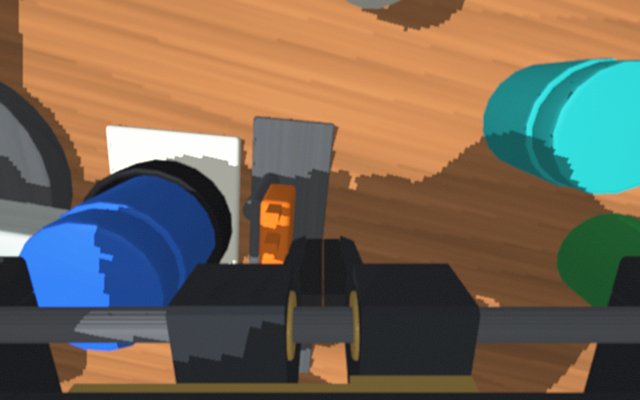

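The force rose to 13 N with no travel and the bar bears on the peg (255,205), so it is home. I'll back straight off, then lift and check.

```bash
python3 -m crank '{"gripper":[1,1,1,1,1,1,1,1,1,1,1,1],"delta_pos":[[0,0.4,0.1],[0,1.5,0.3],[0,3,0.5],[-1,4,0.5],[-3.5,4,0.5],[-7,4,0.5],[-10,4,0.5],[-13,4,0.5],[-16,4,0.5],[-18,4,0.5],[-19,4,0.5],[-19,4,0.5]],"roll":[0,0,0,0,0,0,0,0,0,0,0,0]}' | grep -E "pos|force|time"
python3 look.py f; python3 ang.py f_t f_s; python3 - <<'E'
from h import *
W=cv2.imread("pics/f_w.png"); S=cv2.imread("pics/f_s.png")[140:290,210:400]
m=cv2.inRange(cv2.cvtColor(W,cv2.COLOR_BGR2HSV),(5,170,80),(17,255,255)); n,l,s,c=cv2.connectedComponentsWithStats(m); i=1+np.argmax(s[1:,4])
q=np.argwhere(l==i)[:,::-1].astype(np.float32); print(s[i],"rest box",[ray("wrist",*b,.068)[:2].round(4) for b in cv2.boxPoints(cv2.minAreaRect(q))])
cv2.imwrite("pics/f_v.png",np.vstack([W[:300],cv2.resize(S,(380,300))[:, :380].copy() if 0 else np.hstack([cv2.resize(S,(380,300)),np.zeros((300,260,3),np.uint8)])]))
E
```

```text
time_s: 11.18
position: [0.6097, -0.1418, 0.2408]
contact_force: [1.1, -0.4, 0.9]
11.3333 [ 0.6088 -0.1411  0.2369] [ 0.82464986  0.57775085 -1.37284783]
f_t red [232.6 198. ] 390 [0.5682 0.227 ] r 0.1233 ang 94.78
f_t yellow [282.5 240.3] 376 [0.4565 0.0943] r 0.1224 ang -175.37
f_t blue [325.  190.5] 368 [ 0.5867 -0.0173] r 0.1218 ang -86.12
f_s red [286. 263.] 498 [0.5718 0.2289] r 0.1249 ang 93.09
f_s yellow [331.4 230.4] 388 [0.4599 0.0937] r 0.1191 ang -174.92
f_s blue [291.5 201.1] 333 [ 0.5922 -0.0223] r 0.1272 ang -83.82
[ 240  129   31  126 2199] rest box [array([ 0.5048, -0.0791]), array([ 0.6308, -0.0685]), array([ 0.6347, -0.0944]), array([ 0.5088, -0.1081])]
```

View pics/f_v.png

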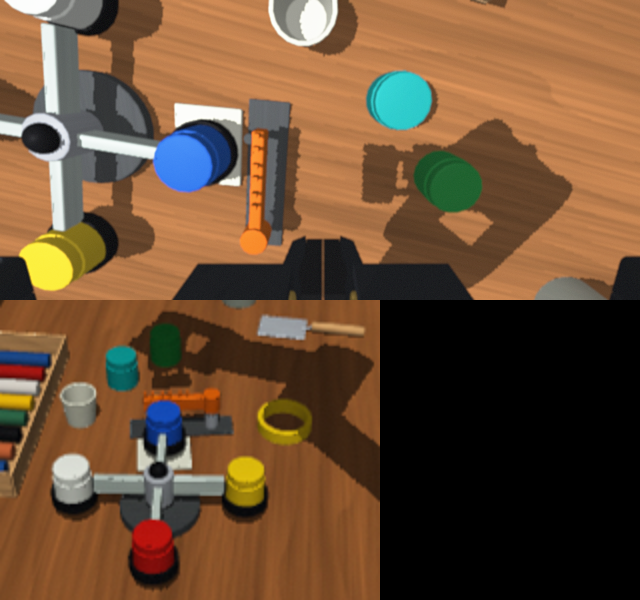

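The rest lies along the strip against the peg, and nothing else has moved. The top view suggests the jar might be ~2–3 mm short, so I'll make one more jar/tile measurement from this new viewpoint.

```bash
python3 - <<'E'
from h import *
W=cv2.imread("pics/f_w.png"); T=cv2.imread("pics/f_t.png"); S=cv2.imread("pics/f_s.png")
def lid(n,im,box,z=.09):
    h=cv2.cvtColor(im,cv2.COLOR_BGR2HSV); b=cv2.inRange(h,(100,120,40),(125,255,255)); x0,y0,x1,y1=box; k=np.zeros_like(b);k[y0:y1,x0:x1]=255;b&=k
    c=max(cv2.findContours(b,0,1)[0],key=cv2.contourArea)[:,0,:].astype(float)
    p,R,t=cam(n); c0=(-R.T@t)[:2]; Q=np.array([ray(n,*q,z)[:2] for q in c]); far=Q[(Q-Q.mean(0))@(Q.mean(0)-c0)>0]
    x,y,_=np.linalg.lstsq(np.c_[2*far,np.ones(len(far))],(far**2).sum(1),rcond=None)[0]
    print(n,"lid",round(x,4),round(y,4),"r",np.mean(np.hypot(*(far-[x,y]).T)).round(4))
lid("wrist",W,(140,110,245,200)); lid("top",T,(305,170,345,215)); lid("side",S,(270,180,315,225))
def tile(n,im,box,vmin):
    h=cv2.cvtColor(im,cv2.COLOR_BGR2HSV); m=cv2.inRange(h,(0,0,vmin),(180,70,255)); x0,y0,x1,y1=box;k=np.zeros_like(m);k[y0:y1,x0:x1]=255;m&=k
    Q=np.array([ray(n,u,v,.007)[:2] for v,u in np.argwhere(m)]); e=np.array([.987,.159]); a=Q@e; f=Q@np.array([.159,-.987])
    print(n,"tile: mid along tile y",(np.percentile(a,1)+np.percentile(a,99))/2,"span",np.percentile(a,99)-np.percentile(a,1),"span x",np.ptp(f))
    return e
for x in((.5895,-.0182),(.5904,-.0137)): print(np.dot(x,[.987,.159]))
tile("wrist",W,(168,100,243,190),140); tile("side",S,(276,202,308,240),150); cv2.imwrite("pics/x.png",T)
t=[ray("wrist",*q,.007)[:2] for q in((176,104),(243,110),(240,186))]; print(np.round(t,4),(t[0]+t[2])/2,np.linalg.norm(t[0]-t[1]),np.linalg.norm(t[2]-t[1]))
E
```

```text
wrist lid 0.5906 -0.0209 r 0.0254
top lid 0.5875 -0.0181 r 0.0269
side lid 0.591 -0.0133 r 0.0282
0.5789427
0.5805465000000001
wrist tile: mid along tile y 0.580001252929786 span 0.08470365045493444 span x 0.08126072861057343
side tile: mid along tile y 0.5851991268060419 span 0.09181135371573346 span x 0.1449127929515601
[[ 0.6253  0.0237]
 [ 0.6368 -0.0458]
 [ 0.5533 -0.0577]] [ 0.58932146 -0.01698337] 0.07049043608232207 0.0843174676488935
```

```bash
python3 -c "
from cell import arm
print(arm.hand_in(), arm.state()['time_s'])"
```

```text
the job is handed in; nothing more can be done
the job is handed in; nothing more can be done
```

The blue jar is centred over the white drip tile and the orange brush rest is home against its stop; I handed the job in at about 11.5 s. I turned the carousel about 36° anticlockwise by pushing the blue jar's arm with the shut fingertips. I then swung the rest in by its bar until it met the stop.

**Last checks**
- **Jar on tile:** two close wrist views put the jar within about 1 mm of the tile centre along its turning path. Across the path they read 3–4 mm further out than the tile centre, which pushing can't change.
- **Where the views disagreed:** the coarser top camera (about 2.8 mm per pixel) read the jar about 3 mm short along its path. The side camera's jar position agreed with the wrist views, but its own tile reading was unusable because part of the tile was hidden. I trusted the wrist views and made no correction.
- **Brush rest:** pushing force rose to about 13 N with almost no further movement, and the last picture shows the bar lying along the strip against its stop peg.
- **Everything else:** the jars looked seated in their dishes and no other object in those views appeared disturbed. The brush pot, amber bottle and black jar were not checked again at the end, but the arm never went near them. The robot was lifted clear before hand-in.

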